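# Take a buffer bottle out of the bail-arm tote, then close and stack it

### The job

First lift the green-capped bottle out of the blue tote and stand it gently upright in the middle of the white spill dish, leaving the other two bottles standing where they are. Then swing both steel bail arms of the tote fully in over its mouth, and set the grey carry tray gently down on the two bails, level, centred over the tote and lying lengthwise along it. Do not disturb the glass beaker.

Things in the scene. Friction and masses are not known exactly. Their poses are not given: they have to be found in the camera images.
- tote: blue open-topped tote, fixed to the bench, 112 mm (its x) by 220 mm (its y) by 116 mm high, walls and floor 4 mm thick; origin at the centre of its underside, z up. Three bottles stand in a row along its y, about 68 mm apart (green, red and yellow cap in any order); their tops are 8 mm below the rim. Bail hinge lugs stand on the outside of the long walls, overall width 138 mm, up to 134 mm high
- green_center (a point): centre (half-way up, 52 mm above the base) of the green-capped white plastic bottle: 53 mm diameter, 104 mm tall, about 160 g; the round screw cap is 38 mm in diameter and covers the top 18 mm, the shoulder below it widens to 53 mm. Its z axis points up. This is the one to take out
- red_center (a point): centre (half-way up, 52 mm above the base) of the red-capped white plastic bottle: 53 mm diameter, 104 mm tall, about 160 g; the round screw cap is 38 mm in diameter and covers the top 18 mm, the shoulder below it widens to 53 mm. Its z axis points up. It stays in the tote
- yellow_center (a point): centre (half-way up, 52 mm above the base) of the yellow-capped white plastic bottle: 53 mm diameter, 104 mm tall, about 160 g; the round screw cap is 38 mm in diameter and covers the top 18 mm, the shoulder below it widens to 53 mm. Its z axis points up. It stays in the tote
- spill: white square spill dish, fixed, 100 x 100 mm, 12 mm high, with a 4 mm floor and a 4 mm wide rim (inside 92 x 92 mm); origin at the centre of its underside
- bail_left (a joint): hinge angle of the steel bail arm at the +y end of the tote: 0 = swung out, lying level beyond the end wall; 1.57 = upright; 3.14 = swung in, lying level across the mouth against its stop. Starts between 0 and 0.5. The hinge rubs (about 1 N at the bar moves it), so the bail stays where it is left. The hinge axis runs along the tote's x, 124 mm above the tote's base, 95 mm along the tote's y
- bail_left_bar (a point): middle of the straight crossbar of the +y bail: round bar, 10 mm diameter, 112 mm straight length along the tote's x, 50 mm from the hinge axis. Out it lies 35 mm beyond the end wall, in it lies 45 mm from the tote's middle, its underside 3 mm above the rim
- bail_right (a joint): hinge angle of the steel bail arm at the -y end of the tote: 0 = swung out, lying level beyond the end wall; 1.57 = upright; 3.14 = swung in, lying level across the mouth against its stop. Starts between 0 and 0.5. The hinge rubs (about 1 N at the bar moves it), so the bail stays where it is left. The hinge axis runs along the tote's x, 124 mm above the tote's base, -95 mm along the tote's y
- bail_right_bar (a point): middle of the straight crossbar of the -y bail: round bar, 10 mm diameter, 112 mm straight length along the tote's x, 50 mm from the hinge axis. Out it lies 35 mm beyond the end wall, in it lies 45 mm from the tote's middle, its underside 3 mm above the rim
- tray_center (a point): centre of the loose grey carry tray, 50 mm above its flat underside; 89 mm (its x) by 175 mm (its y), walls 40 mm high, 0.3 to 0.55 kg, z up. A fixed black handle bar over its middle runs along y: 14 mm thick, 112 mm long, from 84 to 100 mm above the underside, a post at each end (88 mm clear between). On the two closed bails its underside is 129 mm above the tote's base
- beaker_center (a point): centre (half-way up) of a glass beaker, 50 mm diameter, 58 mm tall, standing behind the tote; leave it alone
Mind the look-alikes: they are no part of the job. Leave any purple look-alike of the part that bears green_center alone.

How it is judged:
On the way, in this order (a step that is already met when the one before it is completed fails the run):
1. the green-capped bottle is lifted clear of the tote's rim (z of green_center in the frame of tote above 0.172 m), for 0.05 s.
2. the green-capped bottle stands upright in the spill dish (horizontal distance between green_center and spill below 0.03 m and z of green_center in the frame of spill between 0.05 and 0.062 m and angle between green_center's own z axis and vertical below 0.1 rad), for 0.2 s.
3. both bail arms are swung in (value of joint each of bail_left, bail_right above 2.9 rad), for 0.1 s.
4. the carry tray lies on both bails (x of tray_center in the frame of tote between -0.025 and 0.025 m and y of tray_center in the frame of tote between -0.025 and 0.025 m and z of tray_center in the frame of tote between 0.172 and 0.186 m and angle between tray_center's own z axis and vertical below 0.06 rad and angle between the y axis of tray_center and the y axis of tote, either way round below 0.18 rad), for 0.2 s.
At the end, for the whole second after the job is handed in: The green-capped bottle stands upright (within 0.1 rad) in the spill dish, within 30 mm of its middle; both bails are in (over 2.9 rad); the carry tray lies on them, level (0.06 rad), centred on the tote within 25 mm each way, its length along the tote's within 0.18 rad (all of step 2 and all of step 3 and all of step 4); the robot touches nothing.
It fails at once if the red-capped bottle is shifted more than 20 mm, lifted or tipped over (distance of red_center from where it was at the start of the episode above 0.02 m or angle between red_center's own z axis and vertical above 0.35 rad).
It fails at once if the yellow-capped bottle is shifted more than 20 mm, lifted or tipped over (distance of yellow_center from where it was at the start of the episode above 0.02 m or angle between yellow_center's own z axis and vertical above 0.35 rad).
It fails at once if the beaker is moved more than 20 mm (distance of beaker_center from where it was at the start of the episode above 0.02 m).
It fails at once if the bottle is dropped or slammed into the dish (over 40 N) (contact force between green_bottle and spill above 40 N).
It fails at once if the tray is dropped or slammed on the tote (over 60 N) (contact force between tray and tote above 60 N).
It also fails if it takes over 72 s, if anything falls off the work surface, if the arm or the gripper's body presses on something with over 40 N, if the wrist force passes 120 N, or if a joint passes its speed limit or range.

### The arm

A 6-joint arm with a two-finger parallel gripper is mounted at the origin on a cart in front of the work surface, level with it; the furniture and walls round the work are solid. World frame = base frame: x ahead of the robot, y to its left, z up, the work surface at z = 0. Lengths are in m, angles in rad, forces in N, time in s.
With the tool pointing down it reaches from about 0.25 to 0.775 m from the base axis. Payload 4 kg.
Tool frame: the origin (TCP) lies between the finger pads; the fingertips stand 25 mm ahead of it and the grasp point (between the pads) lies 6 mm ahead of it (robot.tip_reach is the z of the fingertips in the tool frame, in m); z points along the fingers, y is the line along which they close (so a half turn about z gives the same grasp; the last joint's range is limited). The gripper opens to 94 mm and grips with 3 to 60 N. Pads are 16 mm wide; open, the fingers measure 119 mm over their backs; the gripper's body (75 mm by 177 mm) begins 78 mm behind the grasp point.
Start: joints at [-1.375, 0.087, 1.371, -0, 1.684, -0.103], TCP at [0.162, -0.526, 0.231] pointing down, gripper open.
Joint ranges: [-3.1, 3.1], [-0.76, 2.03], [0.27, 2.55], [-1.08, 4.22], [0.17, 2.65], [-2.57, 2.57]. Speed limits (rad/s): [2.79, 2.79, 3.14, 3.14, 3.14, 3.14].

### API

Orientations are given as [roll, pitch, yaw] about the fixed x, y, z axes, in that order (R = Rz(yaw) Ry(pitch) Rx(roll)).
In Python, from bench import robot gives the robot as it stands. The module is installed in compiled form; this text tells all that it offers.
- The arm moves only by the shell command python3 -m handwheel 'ROWS'. ROWS is JSON, a list of rows, each a list of 3 entries, a list of its own where there are three numbers: the turn, a rotation vector about the world's x, y, z in units of 90 degrees (1.0 is 90 degrees), then the shift along the world's x, y, z in units of 0.05 m (1.0 is 0.05 m), then the closure, from 0 (fully open) to 1 (shut). A call has 1 to 5 rows; each row shifts and turns the commanded pose from where the row before left it; what a row does not reach is not made up. A row lasts 1/10 s, in which the tool goes at most 50 mm and 8.59 degrees, less where a joint would pass 70% of its speed; a pose out of reach is approached as far as the arm can. A call with a number of a shift or a turn outside -1 to 1 is refused whole. A call with a gripper value outside its range is refused whole. The fingers move at their own pace and stop on an object; the grip force is fixed at half the most. Time passes only in rows, so rows that do not move let the fingers close. It gives the time, the measured TCP pose, the force, the opening and the grip force at its end, in the units of the state.
- robot.get_obs(): the state, without advancing time (a new reading comes with each control period).
- robot.snapshot(name): name is "side" or "top" or "wrist"; returns (picture, depth): 384x512x3 uint8, red, green, blue; 384x512 float32, m along the optical axis (not along the pixel's ray), 0 where there is no reading.
- robot.calibration(name): a dict with "mtx" (3x3 intrinsics, pixels), "extrinsics" (4x4, takes a point from camera to world coordinates); the wrist camera has in their place "hand_eye" (4x4, takes a point from camera to tool coordinates, whose origin is the TCP and whose axes are the flange's). Camera axes: x right, y down, z forward; pixel columns grow to the right and rows downward; lengths in m; the calibration is good to about 2 mm. A picture is of the moment at which its call begins: read the wrist's pose just before it. calibration takes no time and is no camera call.
- robot.close_job(): hands the job in; it is judged then, once.
Trained networks look in the newest picture that a camera, given by its name, has taken for a name from the list of things; names that differ only in an ending like _2 or _b are one class to them, and where a whole thing is asked for, a point or a joint stands for the part that bears it (a point fixed in the world has none). Each returns a list of dicts, best first, with "p" (0 to 1); they miss things now and then, are a little off and sometimes report something else, mostly with a low value. They report only what shows in the picture. A call takes as long as a camera call. They do not tell look-alikes from the thing itself.
- robot.boxes_of(query, camera): "bbox" ([left, top, right, bottom] in pixels, round what is visible of it).
The state is a dict: "time": time; "joint_positions": joint angles; "qvel": joint speeds; "joint_torque": joint torques, N m; "tool_pos": TCP position; "ee_rot": TCP orientation; "wrist_force": force on the tool from outside, world axes, zero at the start; "wrist_torque": the same for the moment, N m; "width": finger opening in m; "finger_force": force on a finger pad.
Only numpy, scipy, OpenCV 4.12 (cv2) and the standard library are available. Lean on these libraries where they do the work, as an engineer would, in place of code of your own. Each camera call takes 0.05 s, during which the arm holds its last target. There are 200 camera calls.

## Working session

There is one attempt and no reset: what is moved stays moved. The work goes in short steps, Python scripts to look and compute and a shell command to move; the robot and the scene stay as the last step left them, time stands still between calls to the robot, and variables do not carry over. Pictures are saved under pics/ and viewed, at most 10 in all, crops included, and the job is handed in when it is done.

```bash
mkdir -p pics; cat > h.py <<'E'
import numpy as np, cv2
from bench import robot
def snap(n):
    o=robot.get_obs(); im,d=robot.snapshot(n); c=robot.calibration(n)
    if n=="wrist":
        from scipy.spatial.transform import Rotation as R
        T=np.eye(4); T[:3,:3]=R.from_euler('xyz',o['ee_rot']).as_matrix(); T[:3,3]=o['tool_pos']; E=T@np.array(c['hand_eye'])
    else: E=np.array(c['extrinsics'])
    K=np.array(c['mtx']); v,u=np.mgrid[:384,:512]
    P=np.stack([(u-K[0,2])/K[0,0]*d,(v-K[1,2])/K[1,1]*d,d],-1)
    W=P@E[:3,:3].T+E[:3,3]; W[d==0]=np.nan
    return im,W
def save(im,f): cv2.imwrite('pics/'+f,im[...,::-1])
E
python3 - <<'E'
from h import *
np.set_printoptions(precision=3,suppress=True)
ims=[]
for n in("top","side"):
    im,W=snap(n); save(im,n+'0.png'); np.savez(n+'0.npz',im=im,W=W)
    for q in("tote","green_center","red_center","yellow_center","spill","bail_left","bail_right","bail_left_bar","tray_center","beaker_center"):
        for b in robot.boxes_of(q,n)[:4]:
            x=np.array(b['bbox']); c=((x[:2]+x[2:])/2).astype(int)
            print(n,q,round(b['p'],2),x.astype(int),W[c[1],c[0]])
print(robot.get_obs())
E
```

```text
top tote 0.91 [176 234 314 302] [ 0.506 -0.075  0.109]
top green_center 0.9 [207 258 234 281] [ 0.505 -0.021  0.108]
top green_center 0.83 [306 125 332 158] [ 0.797 -0.255  0.103]
top red_center 0.74 [267 257 288 279] [ 0.505 -0.146  0.109]
top spill 0.65 [133 242 175 286] [0.52  0.158 0.003]
top bail_left 0.67 [176 237 199 303] [0.503 0.073 0.001]
top bail_right 0.56 [289 237 316 305] [ 0.494 -0.212 -0.002]
top bail_left_bar 0.82 [177 235 199 303] [ 0.505  0.074 -0.001]
top tray_center 0.91 [316 237 395 282] [ 0.518 -0.325  0.099]
top tray_center 0.63 [205 259 233 281] [ 0.503 -0.017  0.109]
top beaker_center 0.83 [291 173 315 197] [ 0.707 -0.221  0.026]
top beaker_center 0.74 [174 234 312 301] [ 0.509 -0.07   0.109]
side tote 0.84 [261 152 347 261] [ 0.502 -0.059  0.097]
side tote 0.26 [287 211 310 229] [0.497 0.006 0.11 ]
side green_center 0.7 [218 139 228 160] [ 0.814 -0.246  0.08 ]
side green_center 0.69 [285 212 308 230] [0.504 0.006 0.104]
side green_center 0.46 [261 151 345 263] [ 0.504 -0.059  0.093]
side red_center 0.6 [301 179 319 215] [ 0.494 -0.086  0.108]
side yellow_ce
[... 248 characters left out ...]
.65 [302 135 342 168] [ 0.533 -0.423  0.017]
side bail_left_bar 0.58 [291 152 345 174] [ 0.534 -0.377  0.003]
side bail_left_bar 0.55 [259 213 322 234] [0.505 0.062 0.147]
side tray_center 0.9 [298 138 340 173] [ 0.507 -0.221  0.146]
{'time': 1.1, 'joint_positions': array([-1.375,  0.087,  1.371, -0.   ,  1.684, -0.103]), 'qvel': array([ 0.   , -0.001, -0.002,  0.001,  0.002,  0.001]), 'joint_torque': array([ -0.003, -34.005, -30.26 ,   0.072,   0.024,   0.   ]), 'tool_pos': array([ 0.162, -0.526,  0.231]), 'ee_rot': array([3.141, 0.   , 0.299]), 'wrist_force': array([ 0.801, -0.108,  0.175]), 'wrist_torque': array([-0.025, -0.038,  0.037]), 'finger_force': 0.0, 'width': 0.09393208891298739}
```

```bash
python3 -c "
import cv2
a=cv2.imread('pics/top0.png')[100:330,110:420]
cv2.imwrite('pics/topc.png',cv2.resize(a,None,fx=2.55,fy=2.55,interpolation=cv2.INTER_CUBIC))"
```

```text
(no output)
```

View pics/topc.png

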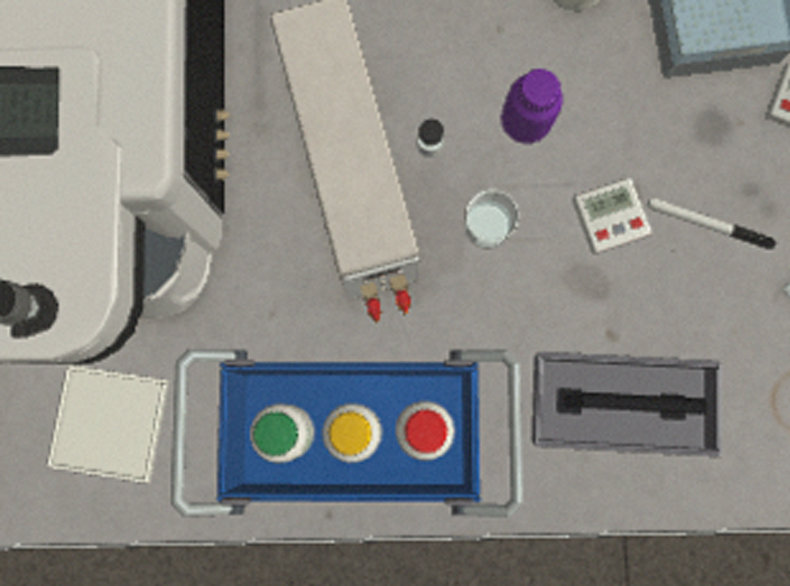

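The green cap is at crop (275,434), which is full-image (218,270). The other candidate is the purple bottle at full-image (320,141), a look-alike I'll leave alone. A block with connectors stands behind the tote and an instrument stands behind the dish, so I'll measure all of it now.

```bash
python3 - <<'E'
import numpy as np, cv2
np.set_printoptions(precision=3,suppress=True)
for n in("top","side"):
    f=np.load(n+'0.npz'); im,W=f['im'],f['W']; h=cv2.cvtColor(im,cv2.COLOR_RGB2HSV); H,S,V=[h[...,i].astype(int) for i in range(3)]
    x,y,z=W[...,0],W[...,1],W[...,2]
    def rep(s,m):
        p=W[m]
        if len(p)<5: print(n,s,len(p)); return
        r=cv2.minAreaRect(p[:,:2].astype(np.float32)); lo,hi=np.percentile(p,[2,98],axis=0)
        print(n,s,len(p),'mean',p.mean(0),'lo',lo,'hi',hi,'rect',np.round(r[0],3),np.round(r[1],3),round(r[2],1))
    box=(abs(x-.5)<.08)&(y>-.2)&(y<.06)
    rep('green',box&(H>45)&(H<85)&(S>100)&(z>.1)); rep('yel',box&(H>18)&(H<32)&(S>120)&(z>.1)); rep('red',box&((H<8)|(H>172))&(S>120)&(z>.1))
    rep('rim',(abs(x-.5)<.1)&(y>-.23)&(y<.1)&(H>100)&(H<125)&(S>130)&(z>.108)&(z<.122))
    rep('bailL',(abs(x-.5)<.1)&(y>.058)&(y<.13)&(z>.11)); rep('bailR',(abs(x-.5)<.1)&(y<-.188)&(y>-.235)&(z>.11))
    rep('dish',(abs(x-.5)<.1)&(y>.08)&(y<.24)&(S<60)&(V>175)&(z>.000)&(z<.03))
    t=(abs(x-.52)<.1)&(y<-.235)&(y>-.46)
    rep('tray all',t&(z>.015)); rep('tray rim',t&(z>.034)&(z<.045)); rep('handle',t&(z>.09)&(z<.11))
    rep('block',(x>.62)&(x<.9)&(y>-.17)&(y<.12)&(z>.02)); 
    rep('red plugs',(x>.57)&(x<.68)&(y>-.17)&(y<.0)&(z>.01)); 
    rep('instr',(x>.5)&(x<.9)&(y>.11)&(y<.4)&(z>.03)); rep('beaker',(abs(x-.7)<.05)&(abs(y+.22)<.05)&(z>.01))
f=np.load('top0.npz'); z=f['W'][...,2]; print((z[100:330:12,110:420:12]*1000)[:, :].round())
E
```

```text
top green 210 mean [ 0.504 -0.014  0.108] lo [ 0.488 -0.03   0.104] hi [0.52  0.003 0.111] rect [ 0.504 -0.013] [0.034 0.033] 88.6
top yel 214 mean [ 0.503 -0.079  0.108] lo [ 0.487 -0.095  0.103] hi [ 0.519 -0.062  0.111] rect [ 0.503 -0.079] [0.035 0.036] 73.2
top red 214 mean [ 0.503 -0.145  0.108] lo [ 0.487 -0.161  0.105] hi [ 0.52  -0.128  0.111] rect [ 0.504 -0.145] [0.033 0.033] 88.3
top rim 823 mean [ 0.503 -0.08   0.115] lo [ 0.447 -0.19   0.11 ] hi [0.562 0.033 0.118] rect [ 0.505 -0.078] [0.224 0.116] 88.1
top bailL 1180 mean [0.565 0.097 0.256] lo [0.454 0.059 0.145] hi [0.599 0.129 0.379] rect [0.521 0.094] [0.159 0.072] 0.1
top bailR 470 mean [ 0.504 -0.21   0.141] lo [ 0.434 -0.223  0.112] hi [ 0.57  -0.188  0.15 ] rect [ 0.502 -0.206] [0.036 0.138] 90.0
top dish 1521 mean [0.516 0.163 0.005] lo [0.468 0.111 0.001] hi [0.565 0.212 0.013] rect [0.516 0.162] [0.1   0.099] 79.6
top tray all 1080 mean [ 0.523 -0.343  0.056] lo [ 0.476 -0.424  0.017] hi [ 0.569 -0.252  0.102] rect [ 0.523 -0.338] [0.175 0.089] 85.5
top tray rim 605 mean [ 0.523 -0.339  0.04 ] lo [ 0.474 -0
[... 5025 characters left out ...]
2.    2.    2.   -0.   -1.   -1.
     1.    2.]
 [   2.    0.   -1.   -2.   -2.   -2.   -1.    1.   89.   87.   87.   87.
    84.   84.   83.   82.   -0.  146.    1.   -3.    3.   -0.   -2.   -1.
    -2.   -1.]
 [   2.   -2.   -0.   -3.    1.    3.   -1.   -1.   -1.    1.   -1.   -1.
    -0.   -1.   -0.   -2.    2.   -1.    1.   -3.   -4.    0.    0.   -0.
     2.    0.]
 [-769. -763. -765. -765. -755. -764. -763. -761. -759. -760. -758. -765.
  -761. -766. -757. -752. -765. -758. -754. -760. -760. -760. -761. -761.
  -765. -763.]
 [-762. -757. -763. -764. -759. -757. -766. -761. -762. -761. -767. -762.
  -758. -755. -756. -755. -770. -765. -760. -769. -762. -749. -756. -761.
  -754. -755.]]
```

View pics/side0.png

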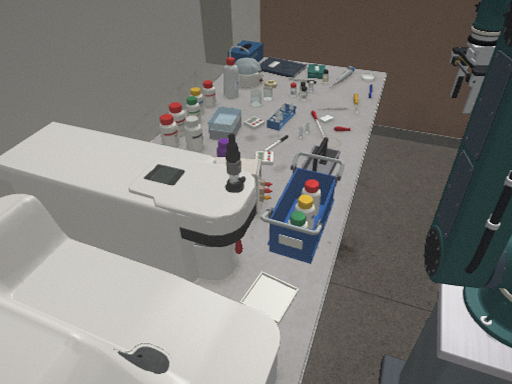

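The side view shows the instrument's arm overhanging near the dish, the tote at about (305,210) and the green cap nearest the dish at about (298,220). I'll get the instrument's front edge and the yaws.

```bash
python3 - <<'E'
import numpy as np, cv2
np.set_printoptions(precision=3,suppress=True)
A=[np.load(n+'0.npz') for n in("top","side")]
W=np.concatenate([a['W'].reshape(-1,3) for a in A]); W=W[~np.isnan(W[:,0])]
for y0 in np.arange(0.0,.4,.03):
    m=(W[:,1]>y0)&(W[:,1]<y0+.03)&(W[:,0]<.9)&(W[:,0]>.2)
    print(round(y0,2),[ (round(float(np.percentile(W[m&(W[:,2]>a)&(W[:,2]<b)][:,0],1)),3) if (m&(W[:,2]>a)&(W[:,2]<b)).sum()>5 else None) for a,b in((.02,.1),(.1,.16),(.16,.22),(.22,.28),(.28,.4))])
im,w=A[0]['im'],A[0]['W']; x,y,z=w[...,0],w[...,1],w[...,2]
p=w[(abs(x-.52)<.05)&(y<-.28)&(y>-.4)&(z>.093)&(z<.11)][:,:2]; print('handle',p.mean(0),np.degrees(np.polyfit(p[:,1],p[:,0],1)[0]))
for a,b in((.435,.455),(.55,.57)):
    m=(x>a)&(x<b)&(y>-.17)&(y<.01)&(z>.111)&(z<.12); q=w[m]; print('rim',q.mean(0),np.degrees(np.polyfit(q[:,1],q[:,0],1)[0]))
for a,b in((.04,.1),(-.24,-.19)):
    m=(x>.46)&(x<.54)&(y>a)&(y<b)&(z>.125)&(z<.2); q=w[m]; print('bar',q.mean(0),np.percentile(q[:,2],90),np.degrees(np.polyfit(q[:,0],q[:,1],1)[0]))
E
python3 -m handwheel '[[[0,0,0.09],[0.5,0.5,0.3],0.35],[[0,0,0.09],[0.5,0.7,0.3],0.35],[[0,0,0.09],[0.5,0.7,0.3],0.35],[[0,0,0.09],[0.5,0.7,0],0.35],[[0,0,0.09],[0.5,0.7,0],0.35]]'
```

```text
0.0 [0.448, 0.215, 0.21, 0.211, 0.21]
0.03 [0.452, 0.21, 0.204, 0.206, 0.204]
0.06 [0.625, 0.201, 0.2, 0.2, 0.2]
0.09 [0.616, 0.38, 0.248, 0.563, 0.569]
0.12 [0.616, 0.59, 0.562, 0.562, 0.564]
0.15 [0.626, 0.626, 0.563, 0.562, 0.564]
0.18 [0.688, 0.688, 0.563, 0.563, 0.567]
0.21 [0.708, 0.708, 0.586, 0.577, 0.583]
0.24 [None, None, None, None, None]
0.27 [0.462, 0.463, 0.65, None, None]
0.3 [0.445, 0.446, 0.648, None, None]
0.33 [0.444, 0.442, 0.649, None, None]
0.36 [0.444, 0.442, 0.648, None, None]
0.39 [None, 0.444, 0.648, None, None]
handle [ 0.523 -0.338] 4.4897971910099255
rim [ 0.449 -0.077  0.114] 1.3144553248127622
rim [ 0.56  -0.079  0.115] 1.5024605576331567
bar [0.5   0.063 0.147] 0.14980959509013878 -1.4465572329714504
bar [ 0.499 -0.218  0.147] 0.14931568036771953 -0.7142118132019342
time: 1.6
tool_pos: [0.2878, -0.3595, 0.2764]
ee_rot: [3.139, 0.001, 1.011]
wrist_force: [1.4, 0.1, -0.2]
width: 0.0616
finger_force: 0.0
```

```bash
python3 -m handwheel '[[[0,0,0.085],[0.43,0.7,0],0.35],[[0,0,0.085],[0.43,0.7,0],0.35],[[0,0,0.085],[0.43,0.7,0],0.35],[[0,0,0.085],[0.43,0.7,0],0.35],[[0,0,0],[0.43,0.7,0],0.35]]' >/dev/null
python3 -m handwheel '[[[0,0,0],[0.43,0.7,0],0.35],[[0,0,0],[0.43,0.7,-0.2],0.35],[[0,0,0],[0.43,0.7,-0.2],0.35],[[0,0,0],[0.43,0.7,-0.2],0.35],[[0,0,0],[0,0,0],0.35]]'
python3 - <<'E'
from h import *
im,W=snap("wrist"); save(im,'w1.png'); np.savez('w1.npz',im=im,W=W)
h=cv2.cvtColor(im,cv2.COLOR_RGB2HSV); H,S=h[...,0],h[...,1]; z=W[...,2]
for s,m in(('g',(H>45)&(H<85)&(S>100)),('y',(H>18)&(H<32)&(S>120)),('r',((H<8)|(H>172))&(S>120))):
    m=m&(z>.095)&(z<.12); p=W[m]
    if len(p)>30: print(s,len(p),np.percentile(p,[1,99],axis=0).mean(0).round(4),np.percentile(p,[1,99],axis=0).round(3).tolist(),'px',np.argwhere(m).mean(0))
E
```

```text
time: 2.6
tool_pos: [0.4811, -0.0417, 0.2435]
ee_rot: [-3.139, -0.002, 1.546]
wrist_force: [0.5, -1.1, 0.1]
width: 0.0611
finger_force: 0.0
g 985 [ 0.5047 -0.0106  0.1067] [[0.489, -0.028, 0.104], [0.521, 0.006, 0.109]] px [157.40203046 278.74314721]
y 1071 [ 0.5036 -0.0758  0.1027] [[0.487, -0.093, 0.096], [0.521, -0.058, 0.109]] px [221.20168067 277.89915966]
r 1007 [ 0.5039 -0.1424  0.1025] [[0.486, -0.16, 0.096], [0.522, -0.125, 0.109]] px [278.99404171 278.52730884]
```

View pics/w1.png

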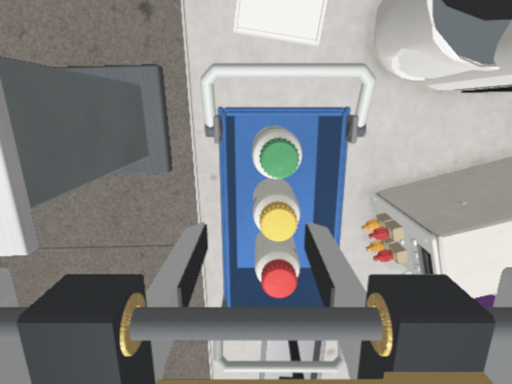

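The wrist view confirms the choice: green cap at (279,157), yellow at (278,221), red at (279,279), with the fingers on either side along x.

```bash
python3 -m handwheel '[[[0,0,0],[0.24,0.31,0],0.35],[[0,0,0],[0.23,0.31,-0.4],0.35],[[0,0,0],[0,0,-0.5],0.35],[[0,0,0],[0,0,-0.5],0.35],[[0,0,0],[0,0,0],0.35]]'
```

```text
time: 3.15
tool_pos: [0.5014, -0.0155, 0.1721]
ee_rot: [-3.134, -0.0, 1.538]
wrist_force: [0.4, 0.5, -0.1]
width: 0.0611
finger_force: 0.0
```

```bash
python3 -m handwheel '[[[0,0,0],[0.06,0.09,-0.3],0.35],[[0,0,0],[0,0,-0.4],0.35],[[0,0,0],[0,0,-0.3],0.35],[[0,0,0],[0,0,-0.1],0.35],[[0,0,0],[0,0,0],0.35]]'
python3 -m handwheel '[[[0,0,0],[0,0,0],0.35]]'
```

```text
time: 3.65
tool_pos: [0.507, -0.0104, 0.1207]
ee_rot: [3.141, 0.0, 1.539]
wrist_force: [0.2, 0.2, 0.5]
width: 0.0608
finger_force: 0.0
time: 3.75
tool_pos: [0.5078, -0.0104, 0.1218]
ee_rot: [3.139, 0.0, 1.539]
wrist_force: [0.7, -0.3, 0.2]
width: 0.0611
finger_force: 0.0
```

```bash
python3 -m handwheel '[[[0,0,0],[-0.06,0,-0.1],0.35],[[0,0,0],[0,0,0],0.6],[[0,0,0],[0,0,0],0.8],[[0,0,0],[0,0,0],0.8],[[0,0,0],[0,0,0],0.8]]'
python3 -m handwheel '[[[0,0,0],[0,0,0],1],[[0,0,0],[0,0,0],1],[[0,0,0],[0,0,0.2],1],[[0,0,0],[0,0,0.3],1],[[0,0,0],[0,0,0],1]]'
```

```text
time: 4.25
tool_pos: [0.504, -0.0102, 0.1158]
ee_rot: [3.141, 0.0, 1.54]
wrist_force: [-0.4, -0.4, 0.2]
width: 0.0371
finger_force: 30.0
time: 4.75
tool_pos: [0.5052, -0.0103, 0.1427]
ee_rot: [3.137, 0.0, 1.54]
wrist_force: [0.7, -0.5, -1.6]
width: 0.0369
finger_force: 30.0
```

```bash
python3 -m handwheel '[[[0,0,0],[0,0,0.5],1],[[0,0,0],[0,0,0.6],1],[[0,0,0],[0,0,0.6],1],[[0,0,0],[0,0,0.6],1],[[0,0,0],[0,0,0.6],1]]' >/dev/null
python3 -m handwheel '[[[0,0,-0.09],[0,0,0.2],1],[[0,0,-0.09],[0,0,0],1],[[0,0,-0.09],[0,0,0],1],[[0,0,-0.09],[0,0,0],1],[[0,0,-0.09],[0,0,0],1]]' >/dev/null
python3 -m handwheel '[[[0,0,-0.09],[0,0,0],1],[[0,0,-0.09],[0,0.2,0],1],[[0,0,-0.09],[0,0.4,0],1],[[0,0,-0.09],[0,0.4,0],1],[[0,0,-0.09],[0,0.4,0],1]]'
```

```text
time: 6.25
tool_pos: [0.5037, 0.0605, 0.2947]
ee_rot: [-3.141, 0.001, 0.12]
wrist_force: [0.3, -0.8, -2.5]
width: 0.0372
finger_force: 30.0
```

```bash
python3 -m handwheel '[[[0,0,-0.04],[0,0.4,0],1],[[0,0,-0.036],[0,0.4,0],1],[[0,0,0],[0,0.4,0],1],[[0,0,0],[0,0.4,0],1],[[0,0,0],[0,0.4,0],1]]' >/dev/null
python3 -m handwheel '[[[0,0,0],[0,0,0],1],[[0,0,0],[0,0,-0.5],1],[[0,0,0],[0,0,-0.5],1],[[0,0,0],[0,0,-0.5],1],[[0,0,0],[0,0,0],1]]'
python3 - <<'E'
from h import *
im,W=snap("side"); save(cv2.resize(im[100:340,150:400],None,fx=2.4,fy=2.4),'s2.png')
E
```

```text
time: 7.25
tool_pos: [0.5015, 0.1585, 0.2156]
ee_rot: [3.139, 0.009, 0.006]
wrist_force: [-1.0, -0.5, -2.7]
width: 0.037
finger_force: 30.0
```

View pics/s2.png

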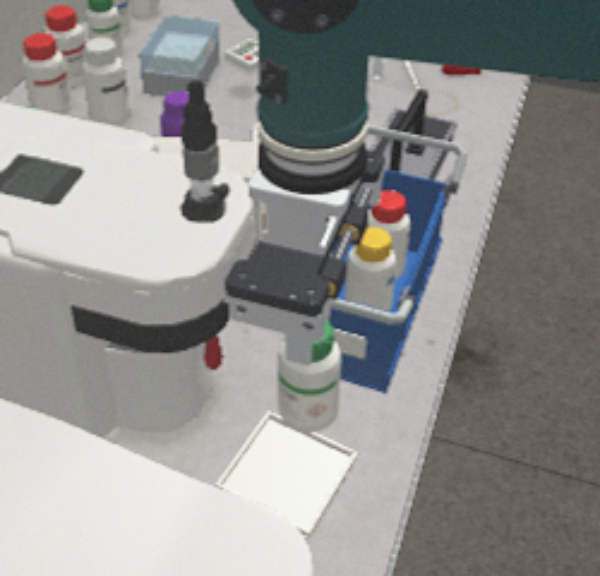

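The bottle hangs upright at crop (310,380), above the dish at (290,470), clear of the instrument. Lowering now.

```bash
python3 -m handwheel '[[[0,0,0],[0.1,0.05,-0.5],1],[[0,0,0],[0,0,-0.5],1],[[0,0,0],[0,0,-0.4],1],[[0,0,0],[0,0,-0.2],1],[[0,0,0],[0,0,0],1]]'
python3 -m handwheel '[[[0,0,0],[0,0,0],1]]'
```

```text
time: 7.8
tool_pos: [0.5087, 0.162, 0.1402]
ee_rot: [3.141, 0.001, 0.006]
wrist_force: [0.4, -0.8, -1.7]
width: 0.0373
finger_force: 30.0
time: 7.9
tool_pos: [0.5099, 0.1624, 0.1422]
ee_rot: [-3.141, -0.003, 0.006]
wrist_force: [-0.3, 0.2, -1.4]
width: 0.037
finger_force: 30.0
```

```bash
python3 -m handwheel '[[[0,0,0],[-0.03,0,-0.2],1],[[0,0,0],[0,0,-0.14],1],[[0,0,0],[0,0,-0.06],1],[[0,0,0],[0,0,0],1],[[0,0,0],[0,0,0],1]]'
python3 -m handwheel '[[[0,0,0],[0,0,-0.04],1],[[0,0,0],[0,0,0],1]]'
```

```text
time: 8.4
tool_pos: [0.5074, 0.1624, 0.1205]
ee_rot: [3.141, 0.0, 0.007]
wrist_force: [-0.0, -0.4, -2.2]
width: 0.0367
finger_force: 30.0
time: 8.6
tool_pos: [0.5074, 0.1624, 0.1184]
ee_rot: [3.141, 0.0, 0.007]
wrist_force: [-0.5, -0.1, -2.3]
width: 0.037
finger_force: 30.0
```

```bash
python3 -m handwheel '[[[0,0,0],[0,0,-0.03],1],[[0,0,0],[0,0,0],1]]'
python3 -m handwheel '[[[0,0,0],[0,0,-0.02],1],[[0,0,0],[0,0,0],1]]'
```

```text
time: 8.8
tool_pos: [0.5073, 0.1623, 0.1169]
ee_rot: [3.141, 0.0, 0.007]
wrist_force: [0.0, 1.3, -2.6]
width: 0.0365
finger_force: 30.0
time: 9.0
tool_pos: [0.5073, 0.1624, 0.1159]
ee_rot: [3.141, 0.0, 0.007]
wrist_force: [0.5, 0.5, -2.2]
width: 0.0369
finger_force: 30.0
```

```bash
python3 -m handwheel '[[[0,0,0],[0,0,-0.02],1],[[0,0,0],[0,0,0],1]]'
python3 -m handwheel '[[[0,0,0],[0,0,-0.02],1],[[0,0,0],[0,0,0],1]]'
```

```text
time: 9.2
tool_pos: [0.5077, 0.1624, 0.1158]
ee_rot: [3.142, -0.001, 0.007]
wrist_force: [-1.0, -0.5, 2.1]
width: 0.0373
finger_force: 30.0
time: 9.4
tool_pos: [0.508, 0.1624, 0.1158]
ee_rot: [-3.142, -0.002, 0.007]
wrist_force: [-1.7, 0.7, 5.1]
width: 0.0373
finger_force: 30.0
```

```bash
python3 -m handwheel '[[[0,0,0],[0,0,0.02],1],[[0,0,0],[0,0,0],0.6],[[0,0,0],[0,0,0],0.35],[[0,0,0],[0,0,0],0.3],[[0,0,0],[0,0,0],0.3]]'
python3 -m handwheel '[[[0,0,0],[0,0,0.3],0.3],[[0,0,0],[0,0,0.6],0.3],[[0,0,0],[0,0,0.7],0.3],[[0,0,0],[0,0,0.7],0.3],[[0,0,0],[0,0,0.7],0.3]]'
```

```text
time: 9.9
tool_pos: [0.5072, 0.1624, 0.1145]
ee_rot: [3.141, 0.001, 0.007]
wrist_force: [-0.3, -0.4, -0.8]
width: 0.0581
finger_force: 0.0
time: 10.4
tool_pos: [0.5073, 0.1624, 0.2676]
ee_rot: [-3.141, -0.001, 0.007]
wrist_force: [-0.6, 0.7, -0.6]
width: 0.0658
finger_force: 0.0
```

```bash
python3 -m handwheel '[[[0,0,-0.02],[-0.14,-0.4,0],0.55],[[0,0,0],[-0.14,-0.5,0],0.55],[[0,0,0],[0,-0.5,0],0.55],[[0,0,0],[0,-0.5,0],0.55],[[0,0,0],[0,-0.1,0],0.55]]' >/dev/null
python3 -m handwheel '[[[0,0,0],[0,0,-0.5],0.55],[[0,0,0],[0,0,-0.5],0.55],[[0,0,0],[0,0,-0.4],0.55],[[0,0,0],[0,0,0],0.55],[[0,0,0],[0,0,0],0.55]]'
python3 - <<'E'
from h import *
im,W=snap("side"); save(cv2.resize(im[120:320,200:380],None,fx=3,fy=3),'s3.png')
im,W=snap("top"); x,y,z=W[...,0],W[...,1],W[...,2]
q=W[(x>.45)&(x<.475)&(y>.03)&(y<.09)&(z>.13)&(z<.16)]; print(len(q),q.mean(0) if len(q) else '')
h=cv2.cvtColor(im,cv2.COLOR_RGB2HSV)
m=(h[...,0]>45)&(h[...,0]<85)&(h[...,1]>100)&(x<.56)&(y>.1)&(y<.23)&(z>.08); print('green',W[m].mean(0) if m.any() else None)
E
```

```text
time: 11.4
tool_pos: [0.4935, 0.0628, 0.1957]
ee_rot: [-3.141, -0.0, -0.024]
wrist_force: [0.4, -0.6, -0.2]
width: 0.0424
finger_force: 0.0
0 
green [0.45071184 0.10274012 0.53628602]
```

View pics/s3.png

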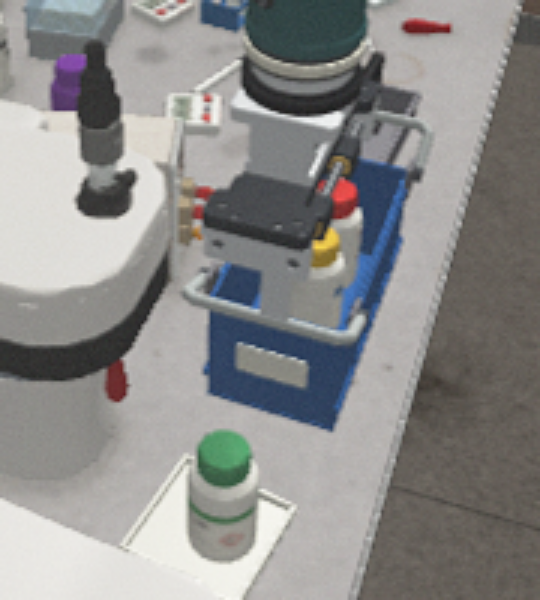

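The bottle stands upright in the dish at crop (222,500). The left bail bar is at (270,315), right below the fingers. Gripping it.

```bash
python3 -m handwheel '[[[0,0,0],[0,0,-0.4],0.55],[[0,0,0],[0,0,-0.3],0.55],[[0,0,0],[0,0,-0.02],0.55],[[0,0,0],[0,0,0],0.55],[[0,0,0],[0,0,0],0.55]]'
python3 -m handwheel '[[[0,0,0],[0,0,0],0.75],[[0,0,0],[0,0,0],0.85],[[0,0,0],[0,0,0],1],[[0,0,0],[0,0,0],1],[[0,0,0],[0,0,0],1]]'
```

```text
time: 12.0
tool_pos: [0.4943, 0.0624, 0.1607]
ee_rot: [-3.142, -0.003, -0.025]
wrist_force: [0.3, -0.4, 1.5]
width: 0.0423
finger_force: 0.0
time: 12.5
tool_pos: [0.4935, 0.0642, 0.1593]
ee_rot: [-3.137, -0.0, -0.024]
wrist_force: [-0.7, 5.1, 1.5]
width: 0.0091
finger_force: 30.0
```

```bash
python3 -m handwheel '[[[0,0,0],[0,-0.11,0.19],1],[[0,0,0],[0,-0.15,0.16],1],[[0,0,0],[-0.01,-0.18,0.13],1],[[0,0,0],[0,0,0],1]]'
python3 -m handwheel '[[[0,0,0],[0,-0.2,0.09],1],[[0,0,0],[-0.01,-0.22,0.04],1],[[0,0,0],[0,-0.22,-0.01],1],[[0,0,0],[0,0,0],1]]'
```

```text
time: 12.9
tool_pos: [0.493, 0.0428, 0.1857]
ee_rot: [-3.135, -0.002, -0.024]
wrist_force: [-3.3, 6.9, 8.6]
width: 0.009
finger_force: 30.0
time: 13.3
tool_pos: [0.4923, 0.008, 0.1907]
ee_rot: [-3.141, -0.001, -0.025]
wrist_force: [-2.4, 0.1, 6.8]
width: 0.0089
finger_force: 30.0
```

```bash
python3 -m handwheel '[[[0,0,0],[-0.01,-0.21,-0.05],1],[[0,0,0],[0,-0.2,-0.1],1],[[0,0,0],[-0.01,-0.17,-0.14],1],[[0,0,0],[0,0,0],1]]'
python3 -m handwheel '[[[0,0,0],[0,-0.13,-0.17],1],[[0,0,0],[0,-0.09,-0.2],1],[[0,0,0],[0,-0.03,-0.15],1],[[0,0,0],[0,0,0],1]]'
```

```text
time: 13.7
tool_pos: [0.4914, -0.0217, 0.1727]
ee_rot: [3.141, 0.001, -0.026]
wrist_force: [1.8, 2.0, -3.2]
width: 0.009
finger_force: 30.0
time: 14.1
tool_pos: [0.4911, -0.0316, 0.1469]
ee_rot: [-3.138, 0.002, -0.024]
wrist_force: [0.9, 8.2, 0.2]
width: 0.0091
finger_force: 30.0
```

```bash
python3 -m handwheel '[[[0,0,0],[0,0,-0.08],1],[[0,0,0],[0,0,-0.04],1],[[0,0,0],[0,0,0],1]]'
python3 -m handwheel '[[[0,0,0],[0,0,-0.04],1],[[0,0,0],[0,0,0],1]]'
```

```text
time: 14.4
tool_pos: [0.4912, -0.0316, 0.1446]
ee_rot: [-3.139, -0.0, -0.024]
wrist_force: [-3.3, 7.5, 11.5]
width: 0.0089
finger_force: 30.0
time: 14.6
tool_pos: [0.4912, -0.0316, 0.1445]
ee_rot: [-3.139, -0.001, -0.024]
wrist_force: [-7.7, 7.9, 18.5]
width: 0.0091
finger_force: 30.0
```

```bash
python3 -m handwheel '[[[0,0,0],[0,0,0.06],0.9],[[0,0,0],[0,0,0],0.7],[[0,0,0],[0,0,0],0.7],[[0,0,0],[0,0,0.4],0.7],[[0,0,0],[0,0,0.6],0.6]]'
python3 -m handwheel '[[[0,0,0],[0,-0.4,0.6],0.55],[[0,0,0],[0,-0.7,0],0.55],[[0,0,0],[0,-0.7,0],0.55],[[0,0,0],[0,-0.7,0],0.55],[[0,0,0],[0,-0.7,0],0.55]]'
python3 -m handwheel '[[[0,0,0],[0,-0.5,0],0.55],[[0,0,0],[0,-0.03,-0.3],0.55],[[0,0,0],[0,0,0],0.55]]'
```

```text
time: 15.1
tool_pos: [0.4898, -0.0341, 0.1909]
ee_rot: [3.14, 0.007, -0.026]
wrist_force: [-0.1, 0.1, -0.1]
width: 0.0329
finger_force: 0.0
time: 15.6
tool_pos: [0.4908, -0.1956, 0.2228]
ee_rot: [3.14, 0.001, -0.026]
wrist_force: [-0.2, 0.9, -0.1]
width: 0.0423
finger_force: 0.0
time: 15.9
tool_pos: [0.4898, -0.2197, 0.2049]
ee_rot: [-3.139, 0.006, -0.027]
wrist_force: [-0.3, -0.3, -0.5]
width: 0.0423
finger_force: 0.0
```

```bash
python3 - <<'E'
from h import *
im,W=snap("top"); x,y,z=W[...,0],W[...,1],W[...,2]
for a,b in ((-.06,.02),(.03,.1),(-.25,-.19)):
    q=W[(x>.455)&(x<.55)&(y>a)&(y<b)&(z>.119)&(z<.16)]; print(len(q),q.mean(0) if len(q) else '')
h=cv2.cvtColor(im,cv2.COLOR_RGB2HSV)
m=(h[...,0]>45)&(h[...,0]<85)&(h[...,1]>100)&(x<.56)&(y>.1)&(y<.23)&(z>.08)&(z<.13); print('green',W[m].mean(0))
save(cv2.resize(im[200:330,110:420],None,fx=2.5,fy=2.5),'t4.png')
E
```

```text
196 [ 0.49989376 -0.03258107  0.12776158]
0 
12 [ 0.54611143 -0.21684811  0.14615613]
green [0.50653475 0.15807472 0.10669485]
```

View pics/t4.png

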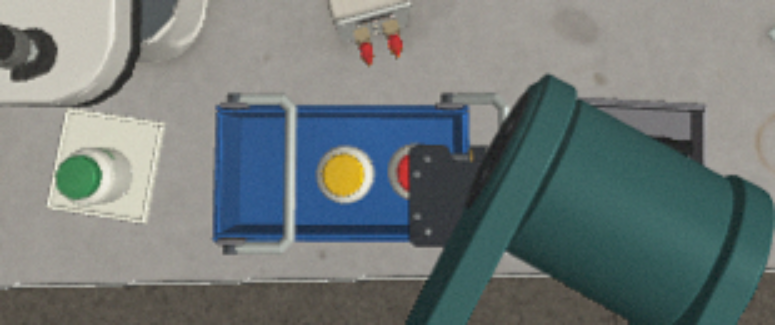

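The left bail lies level across the mouth (crop x≈290, bar top at z .128), and the bottle stands in the dish. Now the right bail.

```bash
python3 -m handwheel '[[[0,0,0],[0,0.04,-0.4],0.55],[[0,0,0],[0,0,-0.4],0.55],[[0,0,0],[0,0,-0.08],0.55],[[0,0,0],[0,0,0],0.55],[[0,0,0],[0,0,0],0.6]]'
python3 -m handwheel '[[[0,0,0],[0,0,0],0.75],[[0,0,0],[0,0,0],0.85],[[0,0,0],[0,0,0],1],[[0,0,0],[0,0,0],1],[[0,0,0],[0,0,0],1]]'
```

```text
time: 16.45
tool_pos: [0.4919, -0.2173, 0.1656]
ee_rot: [3.141, -0.001, -0.024]
wrist_force: [-0.3, -0.4, -0.4]
width: 0.0382
finger_force: 0.0
time: 16.95
tool_pos: [0.4915, -0.2177, 0.1648]
ee_rot: [3.141, -0.0, -0.025]
wrist_force: [-0.3, 0.4, 0.9]
width: 0.0084
finger_force: 30.0
```

```bash
python3 -m handwheel '[[[0,0,0],[0,0,0],0.75],[[0,0,0],[0,0,-0.1],0.75],[[0,0,0],[0,0,0],0.75],[[0,0,0],[0,0,0],1],[[0,0,0],[0,0,0],1]]'
python3 -m handwheel '[[[0,0,0],[0,0.11,0.19],1],[[0,0,0],[0,0.15,0.16],1],[[0,0,0],[0.01,0.18,0.13],1],[[0,0,0],[0,0,0],1]]'
```

```text
time: 17.45
tool_pos: [0.4914, -0.2176, 0.1594]
ee_rot: [-3.142, 0.0, -0.025]
wrist_force: [0.3, 0.8, 0.4]
width: 0.0111
finger_force: 0.0
time: 17.85
tool_pos: [0.4919, -0.1969, 0.1863]
ee_rot: [3.137, -0.002, -0.025]
wrist_force: [-3.0, -4.8, 6.9]
width: 0.0092
finger_force: 30.0
```

```bash
python3 -m handwheel '[[[0,0,0],[0,0.2,0.09],1],[[0,0,0],[0.01,0.22,0.04],1],[[0,0,0],[0,0.22,-0.01],1],[[0,0,0],[0,0,0],1]]'
python3 -m handwheel '[[[0,0,0],[0.01,0.21,-0.05],1],[[0,0,0],[0,0.2,-0.1],1],[[0,0,0],[0.01,0.17,-0.14],1],[[0,0,0],[0,0,0],1]]'
python3 -m handwheel '[[[0,0,0],[0,0.13,-0.17],1],[[0,0,0],[0,0.09,-0.2],1],[[0,0,0],[0,0.03,-0.15],1],[[0,0,0],[0,0,0],1]]'
```

```text
time: 18.25
tool_pos: [0.4933, -0.1636, 0.1923]
ee_rot: [3.14, -0.004, -0.024]
wrist_force: [-0.6, -0.6, 8.2]
width: 0.009
finger_force: 30.0
time: 18.65
tool_pos: [0.4943, -0.133, 0.1738]
ee_rot: [-3.139, -0.002, -0.023]
wrist_force: [6.6, -0.3, -2.0]
width: 0.0091
finger_force: 30.0
time: 19.05
tool_pos: [0.4942, -0.122, 0.1474]
ee_rot: [3.141, -0.002, -0.025]
wrist_force: [5.6, -4.1, -0.2]
width: 0.009
finger_force: 30.0
```

```bash
python3 -m handwheel '[[[0,0,0],[0,0,-0.08],1],[[0,0,0],[0,0,-0.04],1],[[0,0,0],[0,0,0],1]]'
python3 -m handwheel '[[[0,0,0],[0,0,-0.03],1],[[0,0,0],[0,0,0],1]]'
python3 -m handwheel '[[[0,0,0],[0,0,0.06],0.9],[[0,0,0],[0,0,0],0.7],[[0,0,0],[0,0,0],0.7],[[0,0,0],[0,0,0.4],0.7],[[0,0,0],[0,0,0.6],0.4]]'
python3 -m handwheel '[[[0,0,0.09],[0,-0.2,0.5],0.2],[[0,0,0.09],[0.1,-0.6,0],0],[[0,0,0.09],[0.1,-0.6,0],0],[[0,0,0.09],[0.1,-0.6,0],0],[[0,0,0.09],[0.1,-0.6,0],0]]'
python3 -m handwheel '[[[0,0,0.09],[0.1,-0.6,0],0],[[0,0,0.09],[0.1,-0.6,0],0],[[0,0,0.09],[0,-0.4,0],0],[[0,0,0.09],[0,0,0],0],[[0,0,0.09],[0,0,0],0]]'
```

```text
time: 19.35
tool_pos: [0.4942, -0.1216, 0.1423]
ee_rot: [-3.141, -0.002, -0.025]
wrist_force: [4.9, -1.8, 1.3]
width: 0.0093
finger_force: 30.0
time: 19.55
tool_pos: [0.4942, -0.1216, 0.1411]
ee_rot: [-3.141, -0.002, -0.025]
wrist_force: [4.6, -0.7, 2.0]
width: 0.0091
finger_force: 30.0
time: 20.05
tool_pos: [0.4904, -0.1206, 0.1909]
ee_rot: [-3.137, 0.01, -0.024]
wrist_force: [0.6, -0.7, 0.1]
width: 0.033
finger_force: 0.0
time: 20.55
tool_pos: [0.5123, -0.252, 0.2178]
ee_rot: [-3.136, 0.001, 0.688]
wrist_force: [-0.0, 0.7, -0.2]
width: 0.0731
finger_force: 0.0
time: 21.05
tool_pos: [0.5221, -0.3317, 0.2171]
ee_rot: [-3.136, -0.004, 1.394]
wrist_force: [0.8, -0.7, 0.1]
width: 0.0938
finger_force: 0.0
```

```bash
python3 -m handwheel '[[[0,0,0.062],[0.02,-0.12,0],0],[[0,0,0],[0,0,0],0]]'
python3 - <<'E'
from h import *
im,W=snap("top"); x,y,z=W[...,0],W[...,1],W[...,2]
for a,b in ((-.06,.02),(-.15,-.1),(-.25,-.19)):
    q=W[(x>.46)&(x<.54)&(y>a)&(y<b)&(z>.119)&(z<.16)]; print(len(q),q.mean(0) if len(q) else '')
im,W=snap("wrist"); x,y,z=W[...,0],W[...,1],W[...,2]
q=W[(abs(x-.52)<.05)&(y<-.2)&(y>-.42)&(z>.09)&(z<.11)]; print('handle',len(q),np.percentile(q,[1,99],axis=0).round(3),np.polyfit(q[:,1],q[:,0],1))
save(im,'w5.png')
E
```

```text
time: 21.25
tool_pos: [0.5234, -0.3375, 0.2175]
ee_rot: [-3.138, -0.003, 1.486]
wrist_force: [0.2, 0.1, -0.8]
width: 0.094
finger_force: 0.0
170 [ 0.49769145 -0.03254803  0.12774098]
151 [ 0.50012285 -0.12246638  0.13173291]
0 
handle 1744 [[ 0.515 -0.39   0.095]
 [ 0.534 -0.283  0.101]] [0.07636821 0.55027788]
```

View pics/w5.png

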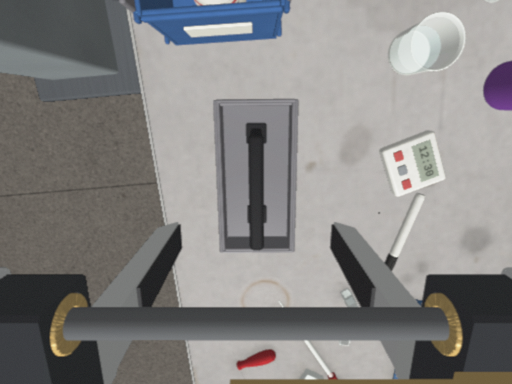

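The wrist view shows the handle at (257,190) between the fingers. The right bail is about 4 mm above its stop (~3.06 rad), and light tray pressure will settle it.

```bash
python3 -m handwheel '[[[0,0,0],[0.02,0,-0.5],0],[[0,0,0],[0,0,-0.6],0],[[0,0,0],[0,0,-0.6],0],[[0,0,0],[0,0,-0.5],0],[[0,0,0],[0,0,-0.15],0]]' > /dev/null
python3 -m handwheel '[[[0,0,0],[0,0,0],0],[[0,0,0],[0,0,0],0]]'
```

```text
time: 22.05
tool_pos: [0.526, -0.3384, 0.1035]
ee_rot: [3.14, 0.001, 1.486]
wrist_force: [-0.2, 0.2, 0.5]
width: 0.0939
finger_force: 0.0
```

```bash
python3 -m handwheel '[[[0,0,0],[-0.02,0,-0.1],0.3],[[0,0,0],[0,0,0],0.6],[[0,0,0],[0,0,0],0.7],[[0,0,0],[0,0,0],0.8],[[0,0,0],[0,0,0],1]]' > /dev/null
python3 -m handwheel '[[[0,0,0],[0,0,0],1],[[0,0,0],[0,0,0],1],[[0,0,0],[0,0,0],1]]'
python3 -m handwheel '[[[0,0,0],[0,0,0.1],1],[[0,0,0],[0,0,0.3],1],[[0,0,0],[0,0,0.5],1],[[0,0,0],[0,0,0.5],1],[[0,0,0],[0,0,0],1]]'
```

```text
time: 22.85
tool_pos: [0.5244, -0.3381, 0.097]
ee_rot: [3.142, -0.0, 1.486]
wrist_force: [0.5, 0.6, 0.7]
width: 0.0333
finger_force: 0.0
time: 23.35
tool_pos: [0.5266, -0.3398, 0.1734]
ee_rot: [3.132, 0.006, 1.486]
wrist_force: [0.1, -0.4, 0.6]
width: 0.0007
finger_force: 0.0
```

The fingers were still closing when I lifted, so they missed the handle. I'll reopen, check the handle and grip again.

```bash
python3 -m handwheel '[[[0,0,0],[-0.03,0.03,0.1],0.45],[[0,0,0],[0,0,0],0.45],[[0,0,0],[0,0,0],0.45],[[0,0,0],[0,0,0],0.45],[[0,0,0],[0,0,0],0.45]]'
python3 - <<'E'
from h import *
im,W=snap("wrist"); x,y,z=W[...,0],W[...,1],W[...,2]
q=W[(abs(x-.52)<.05)&(y<-.2)&(y>-.42)&(z>.09)&(z<.11)]; print('handle',len(q),np.percentile(q,[1,99],axis=0).round(3),np.polyfit(q[:,1],q[:,0],1))
q=W[(abs(x-.52)<.07)&(y<-.2)&(y>-.45)&(z>.03)&(z<.05)]; print('rim',len(q),cv2.minAreaRect(q[:,:2].astype(np.float32)))
E
```

```text
time: 23.85
tool_pos: [0.5226, -0.3364, 0.171]
ee_rot: [-3.14, -0.001, 1.486]
wrist_force: [0.2, -0.1, -0.0]
width: 0.0372
finger_force: 0.0
handle 2354 [[ 0.515 -0.39   0.095]
 [ 0.534 -0.283  0.101]] [0.07589764 0.54992811]
rim 3157 ((0.5244539976119995, -0.33781498670578003), (0.17526617646217346, 0.08922355622053146), 85.60442352294922)
```

```bash
python3 -m handwheel '[[[0,0,0],[0.04,-0.02,-0.3],0.45],[[0,0,0],[0,0,-0.5],0.45],[[0,0,0],[0,0,-0.4],0.45],[[0,0,0],[0,0,-0.2],0.45],[[0,0,0],[0,0,-0.07],0.45]]' > /dev/null
python3 -m handwheel '[[[0,0,0],[0,0,0],0.7],[[0,0,0],[0,0,0],1],[[0,0,0],[0,0,0],1],[[0,0,0],[0,0,0],1],[[0,0,0],[0,0,0],1]]'
python3 -m handwheel '[[[0,0,0],[0,0,0],1],[[0,0,0],[0,0,0],1]]'
```

```text
time: 24.9
tool_pos: [0.5248, -0.3379, 0.0993]
ee_rot: [3.141, 0.001, 1.486]
wrist_force: [-3.0, -0.8, 1.7]
width: 0.0154
finger_force: 1.4
time: 25.1
tool_pos: [0.5246, -0.3378, 0.099]
ee_rot: [-3.141, 0.0, 1.486]
wrist_force: [-2.9, 0.5, 2.8]
width: 0.0135
finger_force: 30.0
```

```bash
python3 -m handwheel '[[[0,0,0],[0,0,0.2],1],[[0,0,0],[0,0,0.4],1],[[0,0,0],[0,0,0.5],1],[[0,0,0],[0,0,0.5],1],[[0,0,0],[0,0,0.5],1]]'
python3 -m handwheel '[[[0,0,0],[0,0,0.5],1],[[0,0,0],[0,0,0.5],1],[[0,0,0],[0,0,0.5],1],[[0,0,0],[0,0,0.2],1],[[0,0,0],[0,0,0],1]]'
```

```text
time: 25.6
tool_pos: [0.5248, -0.3371, 0.2034]
ee_rot: [-3.14, -0.002, 1.487]
wrist_force: [0.3, -0.3, -4.8]
width: 0.014
finger_force: 30.0
time: 26.1
tool_pos: [0.5255, -0.3379, 0.29]
ee_rot: [3.139, 0.001, 1.487]
wrist_force: [-0.0, -0.3, -4.6]
width: 0.0138
finger_force: 30.0
```

```bash
python3 -m handwheel '[[[0,0,0.033],[-0.04,0.2,0],1],[[0,0,0],[-0.04,0.4,0],1],[[0,0,0],[-0.04,0.5,0],1],[[0,0,0],[-0.04,0.5,0],1],[[0,0,0],[-0.04,0.5,0],1]]' >/dev/null
python3 -m handwheel '[[[0,0,0],[-0.04,0.5,0],1],[[0,0,0],[-0.04,0.5,0],1],[[0,0,0],[-0.04,0.5,0],1],[[0,0,0],[-0.04,0.5,0],1],[[0,0,0],[-0.04,0.5,0],1]]' >/dev/null
python3 -m handwheel '[[[0,0,0],[0,0.4,0],1],[[0,0,0],[0,0.2,0],1],[[0,0,0],[0,0,0],1],[[0,0,0],[0,0,0],1]]'
```

```text
time: 27.5
tool_pos: [0.5048, -0.0782, 0.2876]
ee_rot: [-3.14, 0.001, 1.538]
wrist_force: [0.8, -0.5, -5.1]
width: 0.0137
finger_force: 30.0
```

```bash
python3 -m handwheel '[[[0,0,0],[0,0,-0.4],1],[[0,0,0],[0,0,-0.4],1],[[0,0,0],[0,0,-0.15],1],[[0,0,0],[0,0,0],1],[[0,0,0],[0,0,0],1]]'
python3 -m handwheel '[[[0,0,0],[0,0,-0.06],1],[[0,0,0],[0,0,-0.04],1],[[0,0,0],[0,0,0],1]]'
python3 - <<'E'
from h import *
im,W=snap("side"); save(cv2.resize(im[90:320,200:400],None,fx=2.6,fy=2.6),'s6.png')
E
```

```text
time: 28.0
tool_pos: [0.5052, -0.0783, 0.2416]
ee_rot: [3.141, 0.0, 1.537]
wrist_force: [0.1, -0.1, -3.9]
width: 0.0138
finger_force: 30.0
time: 28.3
tool_pos: [0.5049, -0.0777, 0.2362]
ee_rot: [3.141, 0.0, 1.538]
wrist_force: [-1.0, 0.7, -3.8]
width: 0.0137
finger_force: 30.0
```

View pics/s6.png

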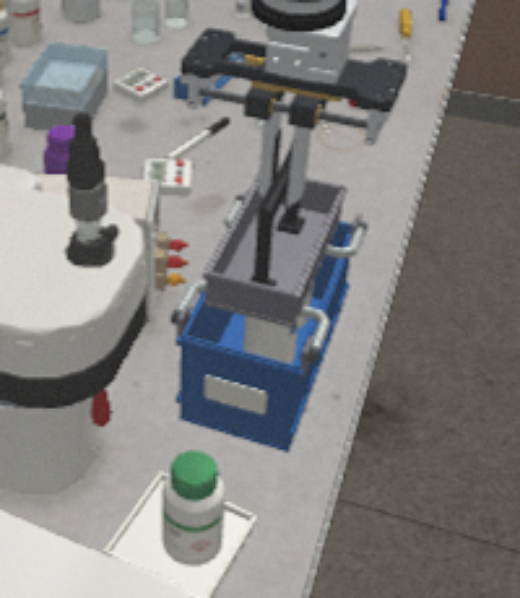

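The tray hangs level over the two closed bails at crop (270,260). Lowering slowly.

```bash
python3 -m handwheel '[[[0,0,0],[0,0,-0.04],1],[[0,0,0],[0,0,-0.02],1],[[0,0,0],[0,0,0],1]]'|sed -n '2p;4p'
python3 -m handwheel '[[[0,0,0],[0,0,-0.03],1],[[0,0,0],[0,0,-0.02],1],[[0,0,0],[0,0,0],1]]'|sed -n '2p;4p'
python3 -m handwheel '[[[0,0,0],[0,0,-0.02],1],[[0,0,0],[0,0,-0.02],1],[[0,0,0],[0,0,0],1]]'|sed -n '2p;4p'
```

```text
tool_pos: [0.5048, -0.0776, 0.2328]
wrist_force: [0.7, -0.8, -3.3]
tool_pos: [0.5049, -0.0777, 0.2304]
wrist_force: [0.2, 0.0, -3.3]
tool_pos: [0.5049, -0.0776, 0.2283]
wrist_force: [-0.0, -0.1, -4.2]
```

```bash
python3 -m handwheel '[[[0,0,0],[0,0,-0.02],1],[[0,0,0],[0,0,-0.01],1],[[0,0,0],[0,0,0],1]]'|sed -n '2p;4p'
python3 -m handwheel '[[[0,0,0],[0,0,-0.02],1],[[0,0,0],[0,0,0],1]]'|sed -n '2p;4p'
```

```text
tool_pos: [0.5049, -0.0776, 0.2278]
wrist_force: [-2.0, 0.5, -0.5]
tool_pos: [0.5049, -0.0777, 0.2277]
wrist_force: [-3.6, 1.6, 4.9]
```

```bash
python3 -m handwheel '[[[0,0,0],[0,0,-0.01],1],[[0,0,0],[0,0,0],1]]'|sed -n '2p;4p'
python3 -m handwheel '[[[0,0,0],[0,0,0.02],0.9],[[0,0,0],[0,0,0],0.6],[[0,0,0],[0,0,0],0.5],[[0,0,0],[0,0,0],0.45],[[0,0,0],[0,0,0],0.45]]'
python3 -m handwheel '[[[0,0,0],[0,0,0.2],0.45],[[0,0,0],[0,0,0.5],0.45],[[0,0,0],[0,0,0.6],0.45],[[0,0,0],[-0.5,-0.4,0.4],0.45],[[0,0,0],[-0.6,-0.6,0],0.45]]'
python3 -m handwheel '[[[0,0,0],[-0.6,-0.6,0],0.45],[[0,0,0],[-0.6,-0.6,0],0.45],[[0,0,0],[-0.6,-0.6,0],0.45],[[0,0,0],[-0.3,-0.6,0],0.45],[[0,0,0],[0,0,0],0.45]]'
python3 - <<'E'
from h import *
np.set_printoptions(precision=3,suppress=True)
im,W=snap("top"); x,y,z=W[...,0],W[...,1],W[...,2]
t=(abs(x-.505)<.08)&(y<.05)&(y>-.2)
q=W[t&(z>.16)&(z<.178)]; print('rim',cv2.minAreaRect(q[:,:2].astype(np.float32)),np.linalg.lstsq(np.c_[q[:,:2],np.ones(len(q))],q[:,2],rcond=None)[0],q[:,2].mean())
q=W[t&(z>.215)&(z<.24)]; print('handle',q.mean(0),np.polyfit(q[:,1],q[:,0],1)[0],np.polyfit(q[:,1],q[:,2],1)[0])
h=cv2.cvtColor(im,cv2.COLOR_RGB2HSV)
m=(h[...,0]>45)&(h[...,0]<85)&(h[...,1]>100)&(x<.56)&(y>.1)&(y<.23)&(z>.08)&(z<.13); print('green',W[m].mean(0))
save(cv2.resize(im[120:330,110:420],None,fx=2.5,fy=2.5),'t7.png')
E
```

```text
tool_pos: [0.5049, -0.0777, 0.2277]
wrist_force: [-4.7, 1.0, 6.7]
time: 30.45
tool_pos: [0.505, -0.0777, 0.2261]
ee_rot: [-3.141, -0.0, 1.538]
wrist_force: [0.0, -1.2, 0.1]
width: 0.0423
finger_force: 0.0
time: 30.95
tool_pos: [0.4511, -0.1278, 0.3159]
ee_rot: [3.134, 0.002, 1.542]
wrist_force: [0.1, -2.0, 0.2]
width: 0.0517
finger_force: 0.0
time: 31.45
tool_pos: [0.3432, -0.2504, 0.3123]
ee_rot: [3.141, 0.002, 1.532]
wrist_force: [0.4, 1.0, 0.6]
width: 0.0517
finger_force: 0.0
rim ((0.5039412975311279, -0.07782593369483948), (0.17438848316669464, 0.08877239376306534), 88.06221771240234) [ 0.    -0.006  0.168] 0.16818687044836278
handle [ 0.504 -0.08   0.228] 0.035228179584987446 0.003107232752392346
green [0.506 0.158 0.107]
```

View pics/t7.png

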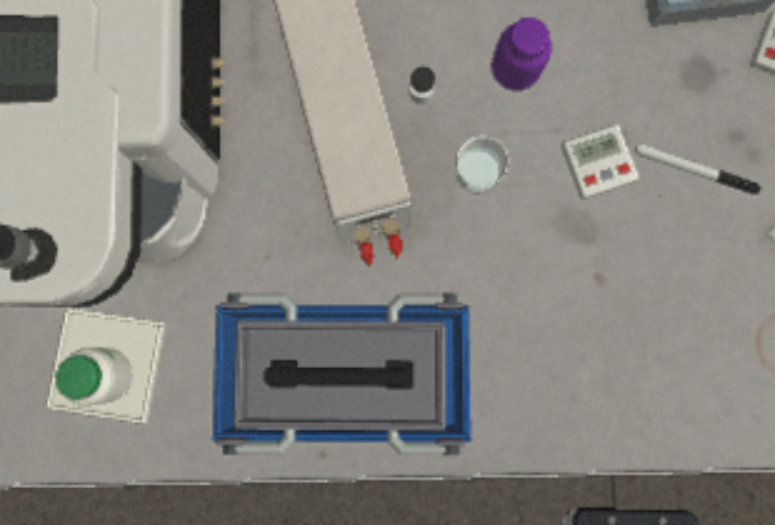

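The tray lies level and centred on both bails (crop (340,375)). The bottle stands in the dish at (80,376) and the beaker is untouched. Handing in.

```bash
python3 -c "
from bench import robot
print(robot.close_job())"
```

```text
the job is handed in; nothing more can be done
None
```

I handed the job in at about 31 s: the green-capped bottle stands in the dish, both bails are swung in, and the tray lies level and centred on them; the last pictures show the beaker undisturbed, but no verdict came back.

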